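# Find the heavy side of a centrifuge rotor on a roller stand

### The job

Lift the larger of the two centrifuge rotors out of its plastic rest and lay its shaft across the four rollers of the balancing stand, the disc between the roller pairs. Let go and let the rotor turn freely until it has come to rest with its heavy side down, and leave it there. Leave the smaller rotor in its own rest.

Things in the scene. Friction and masses are not known exactly. Their poses are not given: they have to be found in the camera images.
- large_rotor: Larger rotor, 0.6 kg: aluminium disc 90 mm in diameter, 20 mm thick, on a level steel shaft 120 mm long. Origin: middle of disc and shaft, 60 mm high at start; y along the shaft, z up at start (turns with it). Shaft round, 12 mm, out to 46 mm from the origin, last 14 mm of each end 16 mm square. Grasp from above across the disc's 20 mm thickness near its top rim; faces flat and clear there.
- large_rotor_heavy (a point): Middle of the dark steel slug (20 mm diameter, 1 mm proud of both disc faces, bolt head in it) that makes its side heavy; the five other pockets are black. 30 mm from the shaft's axis. z axis points from slug to shaft: straight up when the heavy side is down. At start the slug is 60 degrees from the disc's top, on the rotor's +x side.
- large_rest: Fixed grey plastic rest that holds the large rotor's square shaft ends at the start, in two notches open at the top (20 mm wide, 12 mm deep); highest point 64 mm over the table, the disc's top rim 105 mm. 70 x 132 mm base. Origin: under the middle of the base, on the table; y along the shaft.
- stand: Fixed balancing stand: grey base 90 x 110 x 10 mm, two cheeks 52 mm high, four free, slightly damped steel rollers (30 mm diameter, 12 mm wide, axes along y, 50 mm high) in two pairs at y = -29 and +29 mm, one roller of each at x = -16, one at +16 mm: the shaft sinks between them. 46 mm free width between the pairs for the disc. Origin: under the base's middle; z up.
- stand_seat (a point): Where the large rotor's origin lies when its shaft rests on the four rollers: over the stand's middle, 63.6 mm above the table; y axis along the rollers' axes. Once let go there, the rotor swings round and comes to rest within about 3 s, heavy side down to a few degrees.
- small_rotor: Smaller rotor of the same make: disc 60 mm in diameter, 16 mm thick, shaft 86 mm long, in its own smaller plastic rest; to be left alone. Origin: middle of its disc and shaft, 60 mm above the table; y along the shaft.

How it is judged:
By the outcome, as a careful person would: the job done as asked, in the order asked, and still so for the second after the job is handed in, with the robot touching nothing.
It also fails if it takes over 48 s, if anything falls off the work surface, if the arm or the gripper's body presses on something with over 40 N, if the wrist force passes 120 N, or if a joint passes its speed limit or range.

### The arm

A 6-joint arm with a two-finger parallel gripper is mounted at the origin on a cart in front of the work surface, level with it; the furniture and walls round the work are solid. World frame = base frame: x ahead of the robot, y to its left, z up, the work surface at z = 0. Lengths are in m, angles in degrees, forces in N, time in s.
With the tool pointing down it reaches from about 0.35 to 0.875 m from the base axis. Payload 4.2 kg.
Tool frame: the origin (TCP) lies on the centre line of the jaws, within the pads' length; the fingertips stand 25 mm ahead of it and the grasp point (between the pads) lies 6 mm ahead of it; z points along the fingers, y is the line along which they close (so a half turn about z gives the same grasp; the last joint's range is limited). The gripper opens to 87 mm and grips with 3 to 60 N. Pads are 19 mm wide; open, the fingers measure 117 mm over their backs; the gripper's body (75 mm by 190 mm) begins 51 mm behind the grasp point.
Start: joints at [84.316, 22.042, 0.453, 0, -68.411, -14.817], TCP at [0.219, 0.585, 0.248] pointing down, gripper open.
Joint ranges: [-179.83, 179.83], [-69.29, 118.12], [-61.27, 80.66], [-181.25, 117.63], [-171.15, -9.14], [-177.46, 177.46]. Speed limits (degrees/s): [159.86, 159.86, 180, 180, 180, 180].

### API

Orientations are given as a 3x3 rotation matrix whose columns are the frame's x, y, z axes.
In Python, from station import r gives the robot as it stands.
- The arm moves only by the tool move_arm, never from a script. Its argument "series" is a list of rows, each an object with "grip": the opening, from 0 (shut) to 1 (fully open); "xyz": the shift along the tool's x, y, z in mm, a list of three; "angular": the turn, a rotation vector about the tool's x, y, z in rad, a list of three. A call has 1 to 10 rows; each row is the pose to reach, as a shift and turn from the pose commanded when the call began, along the tool's axes at that moment; what a row does not reach only later rows make up. A row lasts 1/10 s, in which the tool goes at most 50 mm and 8.59 degrees, less where a joint would pass 70% of its speed; a pose out of reach is approached as far as the arm can. A call with a gripper value outside its range is refused whole. The fingers move at their own pace and stop on an object; the grip force is fixed at half the most. Time passes only in rows, so rows that repeat a pose let the fingers close. It gives the time, the measured TCP pose, the force, the opening and the grip force at its end, in the units of the state.
- r.sense(): the state, without advancing time (a new reading comes with each control period).
- r.capture(name): name is "scene" or "top"; returns a dict with "img" (480x640x3 uint8, red, green, blue), "camera_matrix" (3x3 intrinsics, pixels), "k1" (the pictures are not rectified: a ray, as slopes to the right and down, at radius r is drawn at 1 + k1 r^2 times it, then the intrinsics apply), "rvec" (rotation vector, rad) and "tvec" (3), from world to camera coordinates, as OpenCV has them. Camera axes: x right, y down, z forward; pixel columns grow to the right and rows downward; lengths in m; the calibration is good to about 2 mm. A picture is of the moment at which its call begins. There is no depth.
- r.finish_job(): hands the job in; it is judged then, once.
The state is a dict: "time_s": time; "joints": joint angles; "joint_velocities": joint speeds; "effort": joint torques, N m; "tcp_pos": TCP position; "ee_rot": TCP orientation; "wrist_force": force on the tool from outside, world axes, zero at the start; "moment": the same for the moment, N m; "gripper_width": opening from 0.0 (shut) to 1.0 (fully open); "gripper_force": force on a finger pad.
Only numpy, scipy, OpenCV 4.12 (cv2) and the standard library are available. Lean on these libraries where they do the work, as an engineer would, in place of code of your own. Each camera call takes 0.05 s, during which the arm holds its last target. There are 200 camera calls.

## Working session

There is one attempt and no reset: what is moved stays moved. The work goes in short steps, Python scripts to look and compute and a tool call to move; the robot and the scene stay as the last step left them, time stands still between calls to the robot, and variables do not carry over. Pictures are saved under pics/ and viewed, at most 10 in all, crops included, and the job is handed in when it is done.

Besides the shell and the picture viewer there is one more tool, called as a command line: name --argument value ..., lists and objects as JSON in quotes. move_arm: Moves the arm, as the interface text tells. Its arguments: {"type":"object","properties":{"series":{"type":"array"}},"required":["series"]}

```bash
mkdir -p pics; cat > h.py <<'E'
import numpy as np, cv2
from station import r
def ray(c,uv):
    K=np.array(c["camera_matrix"]);k=c["k1"]
    p=np.array([(uv[0]-K[0,2])/K[0,0],(uv[1]-K[1,2])/K[1,1]])
    q=cv2.undistortPoints(np.array([[uv]],float),K,np.array([k,0,0,0.]))[0,0]
    for _ in range(20): q=p/(1+k*(q@q))
    R=cv2.Rodrigues(np.array(c["rvec"],float))[0];t=np.array(c["tvec"],float).ravel()
    return -R.T@t, R.T@np.array([q[0],q[1],1])
def atz(c,uv,z):
    o,d=ray(c,uv);return o+d*(z-o[2])/d[2]
def proj(c,P):
    return cv2.projectPoints(np.array(P,float).reshape(-1,1,3),np.array(c["rvec"],float),np.array(c["tvec"],float),np.array(c["camera_matrix"],float),np.array([c["k1"],0,0,0.]))[0][:,0]
def shot(n,f):
    c=r.capture(n);cv2.imwrite("pics/%s.png"%f,c["img"][:,:,::-1]);return c
E
python3 - <<'E'
from h import *
import pickle
for n in("scene","top"):
    c=shot(n,n+"0");pickle.dump(c,open(n+"0.pkl","wb"));print(n,ray(c,(320,240)),c["camera_matrix"],c["k1"])
s=r.sense();print(s["tcp_pos"],s["ee_rot"],s["time_s"],s["wrist_force"])
E
```

```text
scene (array([-0.15321401,  0.40511393,  0.49764294]), array([ 0.76825022, -0.42457755, -0.47966134])) [[449.72546079   0.         330.28839334]
 [  0.         449.72546079 242.2980704 ]
 [  0.           0.           1.        ]] -0.044888153559402434
top (array([0.36653789, 0.03715114, 1.12364408]), array([ 1.22861622e-01,  3.28308177e-04, -9.92444647e-01])) [[577.41301462   0.         317.7910585 ]
 [  0.         577.41301462 237.00926159]
 [  0.           0.           1.        ]] -0.09198975979424844
[0.21871198 0.58496785 0.24657209] [[ 9.36605091e-01 -3.50386325e-01 -5.72426830e-04]
 [-3.50386770e-01 -9.36603198e-01 -1.88691259e-03]
 [ 1.25011567e-04  1.96786272e-03 -9.99998056e-01]] 0.1 [ 0.23447006  0.40021958 -0.99623432]
```

View pics/top0.png

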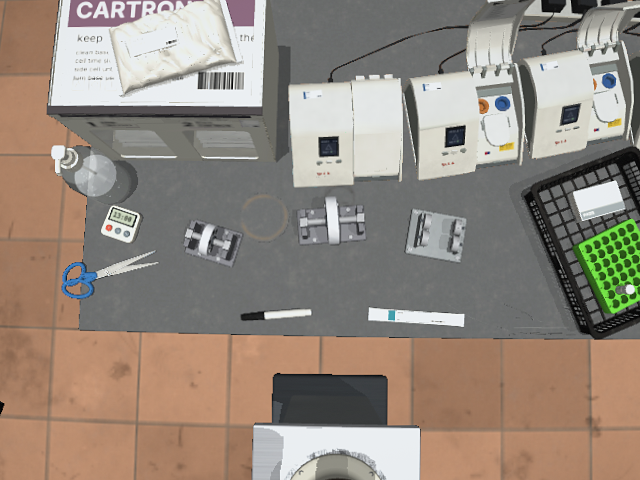

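View pics/scene0.png

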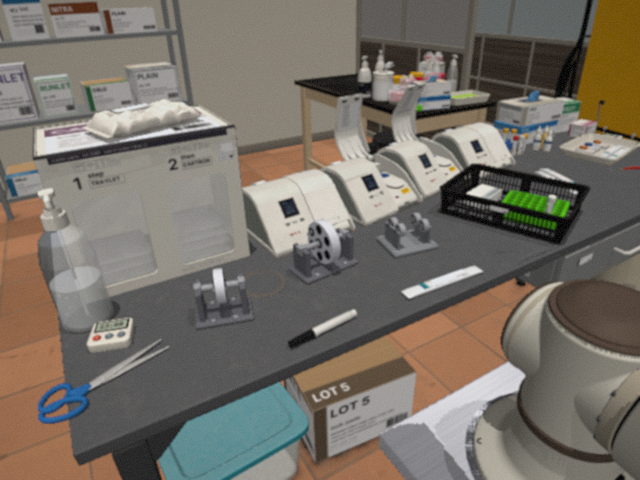

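```bash
python3 - <<'E'
from h import *
a=cv2.imread("pics/top0.png")[180:270,285:385];b=cv2.imread("pics/top0.png")[190:280,390:490]
f=lambda x:cv2.resize(x,None,fx=4,fy=4,interpolation=cv2.INTER_CUBIC)
cv2.imwrite("pics/c1.png",np.hstack([f(a),f(b)]))
a=cv2.imread("pics/scene0.png")[205:295,280:440]
cv2.imwrite("pics/c2.png",cv2.resize(a,None,fx=5,fy=5,interpolation=cv2.INTER_CUBIC))
E
```

```text
(no output)
```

View pics/c1.png

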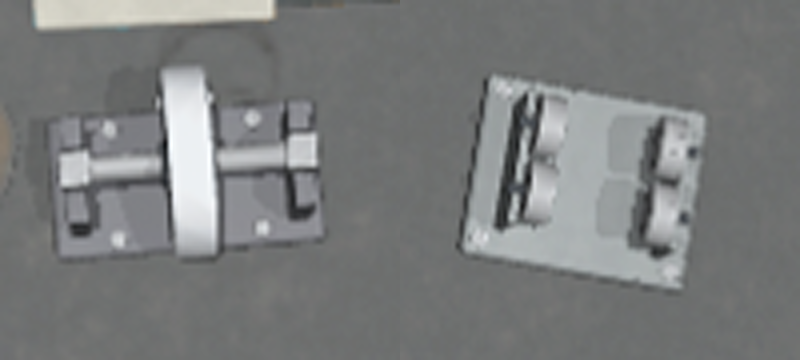

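View pics/c2.png

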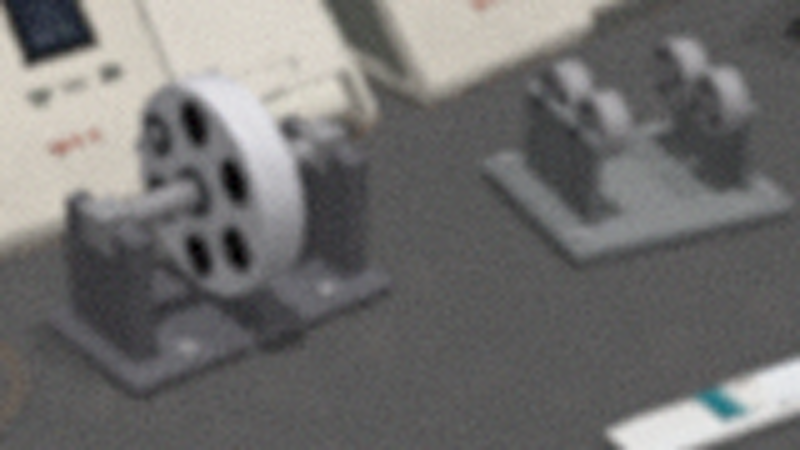

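```bash
python3 - <<'E'
from h import *
import pickle
c=pickle.load(open("top0.pkl","rb"))
A=lambda x,y,z:atz(c,((x+.5)/4-.5+285,(y+.5)/4-.5+180),z)
B=lambda x,y,z:atz(c,((x-400+.5)/4-.5+390,(y+.5)/4-.5+190),z)
L=A(60,170,.068);R=A(318,151,.068);print("shaft",L,R,np.linalg.norm(L-R),(L+R)/2,"yaw of +y",np.degrees(np.arctan2(*(L-R)[[1,0]])))
b=[A(*p,.01) for p in[(50,122),(316,101),(326,240),(60,260)]];print("rest",np.mean(b,0),[np.linalg.norm(b[i]-b[i-1]) for i in range(4)])
d=((b[0]-b[1])+(b[3]-b[2]));print(np.degrees(np.arctan2(d[1],d[0])))
b=[B(*p,.01) for p in[(489,74),(706,117),(682,290),(461,251)]];print("stand",np.mean(b,0),[np.linalg.norm(b[i]-b[i-1]) for i in range(4)])
d=((b[0]-b[1])+(b[3]-b[2]));print(np.degrees(np.arctan2(d[1],d[0])))
for p in [(162,75,.09),(207,75,.09),(172,250,.08),(217,250,.08)]:print(A(*p))
# scene check
s=pickle.load(open("scene0.pkl","rb"))
m=(L+R)/2;m[2]=.06
print(proj(s,[m,np.r_[np.mean(b,0)[:2],.01]]))
bs=[atz(s,(280+x/5,205+y/5),.01) for x,y in[(487,160),(580,262),(795,202)]];print(bs)
E
```

```text
shaft [0.52985876 0.07577718 0.068     ] [ 0.54091658 -0.04348241  0.068     ] 0.1197711402982642 [0.53538767 0.01614738 0.068     ] yaw of +y 95.29735450933485
rest [0.53479919 0.01533648 0.01      ] [np.float64(0.06816200800834975), np.float64(0.1307052469822044), np.float64(0.0687645497844969), np.float64(0.12962476819040408)]
95.48908084309764
stand [ 0.51776252 -0.18841029  0.01      ] [np.float64(0.08858645700419124), np.float64(0.10881894578632136), np.float64(0.08638132461482137), np.float64(0.10933042714974371)]
80.36193799847634
[0.57104842 0.0295135  0.09      ]
[0.57142002 0.00902422 0.09      ]
[0.49209032 0.02354919 0.08      ]
[0.4924581  0.00307118 0.08      ]
[[323.73061355 242.28915266]
 [407.19435781 241.33269545]]
[array([ 0.56999851, -0.14425799,  0.01      ]), array([ 0.47582899, -0.12382106,  0.01      ]), array([ 0.46589792, -0.23558029,  0.01      ])]
```

move_arm --series '[{"grip": 1, "xyz": [20, 17, 0], "angular": [0, 0, 0]}, {"grip": 1, "xyz": [53, 45, 0], "angular": [0, 0, -0.03]}, {"grip": 1, "xyz": [86, 73, 0], "angular": [0, 0, -0.08]}, {"grip": 1, "xyz": [119, 101, 0], "angular": [0, 0, -0.13]}, {"grip": 1, "xyz": [152, 129, 0], "angular": [0, 0, -0.18]}, {"grip": 1, "xyz": [185, 157, 0], "angular": [0, 0, -0.23]}, {"grip": 1, "xyz": [218, 185, 0], "angular": [0, 0, -0.28]}, {"grip": 1, "xyz": [251, 213, 0], "angular": [0, 0, -0.33]}, {"grip": 1, "xyz": [284, 241, 0], "angular": [0, 0, -0.39]}, {"grip": 1, "xyz": [317, 270, 0], "angular": [0, 0, -0.452]}]'

```text
time_s: 1.1
tcp_pos: [0.4215, 0.2198, 0.2474]
ee_rot: [[0.995, 0.097, -0.0], [0.097, -0.995, -0.0], [-0.0, 0.0, -1.0]]
wrist_force: [0.4, 0.5, 0.5]
gripper_width: 1.0
gripper_force: 0.0
```

```bash
cat >> h.py <<'E'
def goto(x,y,z,yaw):  # tool shift (mm) and turn wanted; yaw = world yaw of tool y, degrees
    s=r.sense();R=np.array(s["ee_rot"]);p=np.array(s["tcp_pos"])
    a=np.radians(yaw);Y=np.array([np.cos(a),np.sin(a),0]);Z=np.array([0,0,-1.]);T=np.c_[np.cross(Y,Z),Y,Z]
    print("tcp",p.round(4),"t",s["time_s"],"F",np.round(s["wrist_force"],1),"w",s["gripper_width"],"gf",s["gripper_force"],"j",np.round(s["joints"],0))
    print("shift",(1e3*R.T@(np.array([x,y,z])-p)).round(1),"turn",cv2.Rodrigues(R.T@T)[0].ravel().round(4))
E
python3 -c "
from h import *
goto(.535,.0155,.177,-84.6)"
```

```text
tcp [0.4215 0.2198 0.2474] t 1.1 F [0.4 0.5 0.5] w 1.0004806889868882 gf 0.0 j [ 47.   7. -20.  -0. -63.  48.]
shift [ 93.2 214.3  70.4] turn [0.     0.0003 0.0028]
```

move_arm --series '[{"grip": 1, "xyz": [16, 35, 0], "angular": [0, 0, 0]}, {"grip": 1, "xyz": [32, 72, 0], "angular": [0, 0, 0]}, {"grip": 1, "xyz": [48, 109, 0], "angular": [0, 0, 0]}, {"grip": 1, "xyz": [64, 146, 0], "angular": [0, 0, 0]}, {"grip": 1, "xyz": [80, 183, 10], "angular": [0, 0, 0]}, {"grip": 1, "xyz": [93, 214, 30], "angular": [0, 0, 0]}, {"grip": 1, "xyz": [93, 214, 60], "angular": [0, 0, 0]}, {"grip": 1, "xyz": [93, 214, 70], "angular": [0, 0, 0]}, {"grip": 1, "xyz": [93, 214, 70], "angular": [0, 0, 0]}]'

```text
time_s: 2.0
tcp_pos: [0.5327, 0.0169, 0.1758]
ee_rot: [[0.996, 0.094, -0.004], [0.094, -0.996, -0.001], [-0.005, 0.001, -1.0]]
wrist_force: [0.7, -0.6, 0.8]
gripper_width: 0.997
gripper_force: 0.0
```

```bash
python3 -c "
from h import *
c=shot('scene','s1')
a=c['img'][120:300,230:450,::-1];cv2.imwrite('pics/s1c.png',cv2.resize(a,None,fx=3.3,fy=3.3,interpolation=cv2.INTER_CUBIC))
goto(.535,.0155,.103,-84.6)"
```

```text
tcp [0.5338 0.0174 0.1775] t 2.05 F [ 0.9 -0.2  0.2] w 1.0008722924300633 gf 0.0 j [ 19.  17. -18.   0. -55.  76.]
shift [ 1.1  2.  74.5] turn [0.0007 0.0011 0.001 ]
```

View pics/s1c.png

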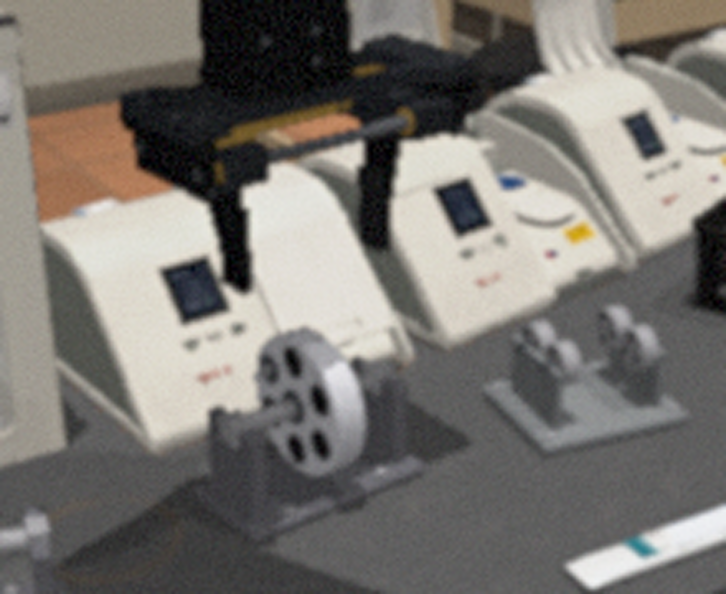

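move_arm --series '[{"grip": 1, "xyz": [0, 0, 20], "angular": [0, 0, 0]}, {"grip": 1, "xyz": [0, 0, 45], "angular": [0, 0, 0]}, {"grip": 1, "xyz": [0, 0, 65], "angular": [0, 0, 0]}, {"grip": 1, "xyz": [0, 0, 74], "angular": [0, 0, 0]}, {"grip": 1, "xyz": [0, 0, 74], "angular": [0, 0, 0]}, {"grip": 1, "xyz": [0, 0, 74], "angular": [0, 0, 0]}]'

```text
time_s: 2.65
tcp_pos: [0.535, 0.0178, 0.105]
ee_rot: [[0.995, 0.095, 0.003], [0.095, -0.995, 0.0], [0.003, -0.0, -1.0]]
wrist_force: [0.4, 0.2, 0.9]
gripper_width: 1.002
gripper_force: 0.0
```

move_arm --series '[{"grip": 0.5, "xyz": [0, 0, 0], "angular": [0, 0, 0]}, {"grip": 0.4, "xyz": [0, 0, 0], "angular": [0, 0, 0]}, {"grip": 0.32, "xyz": [0, 0, 0], "angular": [0, 0, 0]}, {"grip": 0.28, "xyz": [0, 0, 0], "angular": [0, 0, 0]}, {"grip": 0.2, "xyz": [0, 0, 0], "angular": [0, 0, 0]}, {"grip": 0.1, "xyz": [0, 0, 0], "angular": [0, 0, 0]}, {"grip": 0.1, "xyz": [0, 0, 0], "angular": [0, 0, 0]}, {"grip": 0.1, "xyz": [0, 0, 0], "angular": [0, 0, 0]}, {"grip": 0.1, "xyz": [0, 0, 0], "angular": [0, 0, 0]}]'

```text
time_s: 3.55
tcp_pos: [0.5339, 0.0172, 0.1035]
ee_rot: [[0.996, 0.094, -0.0], [0.094, -0.996, -0.0], [-0.0, 0.0, -1.0]]
wrist_force: [0.1, 0.7, 0.2]
gripper_width: 0.264
gripper_force: 0.0
```

move_arm --series '[{"grip": 0, "xyz": [0, 0, 0], "angular": [0, 0, 0]}, {"grip": 0, "xyz": [0, 0, 0], "angular": [0, 0, 0]}, {"grip": 0, "xyz": [0, 0, 0], "angular": [0, 0, 0]}, {"grip": 0, "xyz": [0, 0, 0], "angular": [0, 0, 0]}, {"grip": 0, "xyz": [0, 0, 0], "angular": [0, 0, 0]}]'

```text
time_s: 4.05
tcp_pos: [0.5339, 0.017, 0.1035]
ee_rot: [[0.996, 0.094, -0.0], [0.094, -0.996, -0.0], [-0.0, 0.0, -1.0]]
wrist_force: [-0.2, -2.1, -0.0]
gripper_width: 0.231
gripper_force: 30.0
```

move_arm --series '[{"grip": 0, "xyz": [0, 0, -5], "angular": [0, 0, 0]}, {"grip": 0, "xyz": [0, 0, -15], "angular": [0, 0, 0]}, {"grip": 0, "xyz": [0, 0, -30], "angular": [0, 0, 0]}, {"grip": 0, "xyz": [0, 0, -50], "angular": [0, 0, 0]}, {"grip": 0, "xyz": [0, 0, -65], "angular": [0, 0, 0]}, {"grip": 0, "xyz": [0, 0, -75], "angular": [0, 0, 0]}, {"grip": 0, "xyz": [0, 0, -75], "angular": [0, 0, 0]}]'

```text
time_s: 4.75
tcp_pos: [0.5344, 0.0175, 0.1799]
ee_rot: [[0.996, 0.094, 0.003], [0.094, -0.996, 0.001], [0.003, -0.001, -1.0]]
wrist_force: [1.1, -0.6, -6.8]
gripper_width: 0.225
gripper_force: 30.0
```

```bash
python3 -c "
from h import *
goto(.517,-.1885,.1785,-100)"
```

```text
tcp [0.5344 0.0175 0.1799] t 4.75 F [ 1.1 -0.6 -6.8] w 0.22517125958020798 gf 29.999673692509532 j [ 19.  17. -18.  -0. -55.  76.]
shift [-36.7 203.5   1.2] turn [-0.0011 -0.0025  0.2688]
```

move_arm --series '[{"grip": 0, "xyz": [-2, 12, 0], "angular": [0, 0, 0.02]}, {"grip": 0, "xyz": [-6, 35, 0], "angular": [0, 0, 0.05]}, {"grip": 0, "xyz": [-12, 65, 0], "angular": [0, 0, 0.09]}, {"grip": 0, "xyz": [-18, 95, 0], "angular": [0, 0, 0.13]}, {"grip": 0, "xyz": [-23, 125, 0], "angular": [0, 0, 0.17]}, {"grip": 0, "xyz": [-28, 155, 0], "angular": [0, 0, 0.21]}, {"grip": 0, "xyz": [-33, 182, 0], "angular": [0, 0, 0.25]}, {"grip": 0, "xyz": [-36, 197, 0], "angular": [0, 0, 0.269]}, {"grip": 0, "xyz": [-36.7, 203.5, 0], "angular": [0, 0, 0.269]}, {"grip": 0, "xyz": [-36.7, 203.5, 0], "angular": [0, 0, 0.269]}]'

```text
time_s: 5.75
tcp_pos: [0.516, -0.1894, 0.1778]
ee_rot: [[0.985, -0.175, -0.001], [-0.175, -0.985, 0.0], [-0.002, -0.0, -1.0]]
wrist_force: [0.4, 0.1, -7.3]
gripper_width: 0.23
gripper_force: 30.0
```

move_arm --series '[{"grip": 0, "xyz": [0, 0, 15], "angular": [0, 0, 0]}, {"grip": 0, "xyz": [0, 0, 32], "angular": [0, 0, 0]}, {"grip": 0, "xyz": [0, 0, 42], "angular": [0, 0, 0]}, {"grip": 0, "xyz": [0, 0, 45], "angular": [0, 0, 0]}, {"grip": 0, "xyz": [0, 0, 45], "angular": [0, 0, 0]}]'

```text
time_s: 6.25
tcp_pos: [0.5167, -0.1884, 0.1333]
ee_rot: [[0.985, -0.173, -0.001], [-0.173, -0.985, -0.0], [-0.001, 0.0, -1.0]]
wrist_force: [0.2, -0.3, -7.4]
gripper_width: 0.231
gripper_force: 30.0
```

```bash
python3 -c "
from h import *
c=shot('scene','s2');t=shot('top','t2')
f=lambda a:cv2.resize(np.ascontiguousarray(a[:,:,::-1]),(396,396),interpolation=cv2.INTER_CUBIC)
cv2.imwrite('pics/s2c.png',np.hstack([f(c['img'][170:270,360:460]),f(t['img'][170:290,370:490])]))
goto(.517,-.1885,.1071,-100)"
```

```text
tcp [ 0.5173 -0.1887  0.1343] t 6.35 F [-0.5 -0.5 -6.5] w 0.23124707562166935 gf 29.99968432355672 j [ -3.  21. -19.   0. -50.  83.]
shift [-0.4 -0.2 27.2] turn [ 0.0002 -0.0017  0.0005]
```

View pics/s2c.png

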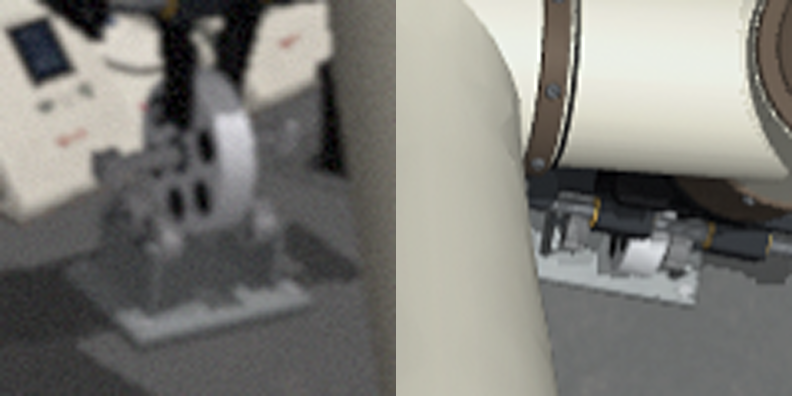

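move_arm --series '[{"grip": 0, "xyz": [0, 0, 10], "angular": [0, 0, 0]}, {"grip": 0, "xyz": [0, 0, 18], "angular": [0, 0, 0]}, {"grip": 0, "xyz": [0, 0, 22], "angular": [0, 0, 0]}, {"grip": 0, "xyz": [0, 0, 24], "angular": [0, 0, 0]}, {"grip": 0, "xyz": [0, 0, 25], "angular": [0, 0, 0]}, {"grip": 0, "xyz": [0, 0, 25], "angular": [0, 0, 0]}]'

```text
time_s: 6.95
tcp_pos: [0.5167, -0.1889, 0.1085]
ee_rot: [[0.985, -0.174, 0.0], [-0.174, -0.985, -0.0], [0.0, 0.0, -1.0]]
wrist_force: [0.1, -0.1, -6.4]
gripper_width: 0.224
gripper_force: 30.0
```

```bash
python3 -c "
from h import *
c=r.capture('scene');im=np.ascontiguousarray(c['img'][:,:,::-1])[150:270,360:470]
k=5;im=cv2.resize(im,None,fx=k,fy=k,interpolation=cv2.INTER_CUBIC)
a=np.radians(-10);X=np.array([np.cos(a),np.sin(a),0]);Y=np.array([-np.sin(a),np.cos(a),0]);o=np.array([.518,-.1885,0])
t=np.linspace(0,2*np.pi,40)
def circ(x,y,z,rad,col):
    P=[o+X*(x+rad*np.cos(q))+Y*y+np.array([0,0,z+rad*np.sin(q)]) for q in t]
    cv2.polylines(im,[((proj(c,P)-[360,150])*k+2).astype(int)],False,col,1)
for x in(-.016,.016):
  for y in(.035,-.023):circ(x,y,.05,.015,(0,255,0))
circ(0,.01,.0656,.045,(0,0,255));circ(0,.06,.0656,.007,(0,0,255))
P=[o+X*x+Y*y+np.array([0,0,.01]) for x,y in[(.045,.055),(-.045,.055),(-.045,-.055)]]
cv2.polylines(im,[((proj(c,P)-[360,150])*k+2).astype(int)],False,(255,255,0),1)
cv2.imwrite('pics/s3.png',im)
goto(.517,-.1885,.1071,-100)"
```

```text
tcp [ 0.5168 -0.1889  0.1087] t 7.0 F [-0.1 -0.2 -6.1] w 0.22594361815108646 gf 29.999652109108865 j [ -3.  23. -21.   0. -46.  83.]
shift [ 0.2 -0.5  1.6] turn [ 0.0001 -0.0004 -0.0002]
```

View pics/s3.png

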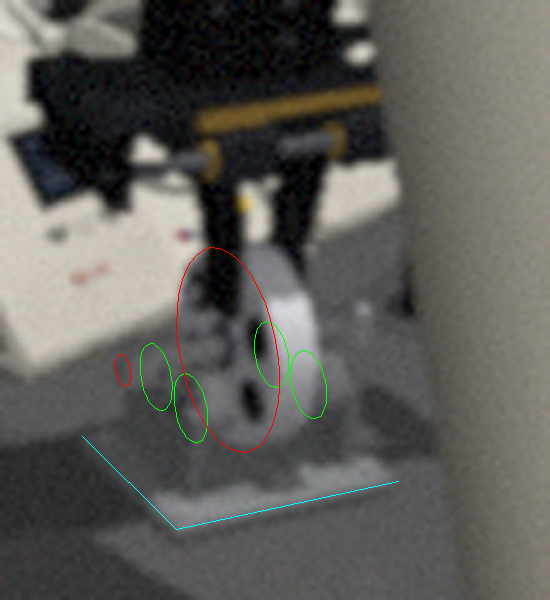

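move_arm --series '[{"grip": 0, "xyz": [0, 0, 0.5], "angular": [0, 0, 0]}, {"grip": 0, "xyz": [0, 0, 1], "angular": [0, 0, 0]}, {"grip": 0, "xyz": [0, 0, 1.5], "angular": [0, 0, 0]}, {"grip": 0, "xyz": [0, 0, 1.5], "angular": [0, 0, 0]}, {"grip": 0, "xyz": [0, 0, 1.5], "angular": [0, 0, 0]}]'

```text
time_s: 7.5
tcp_pos: [0.5164, -0.1889, 0.1073]
ee_rot: [[0.985, -0.174, -0.0], [-0.174, -0.985, -0.0], [-0.0, 0.0, -1.0]]
wrist_force: [-0.7, 0.8, -3.5]
gripper_width: 0.227
gripper_force: 30.0
```

move_arm --series '[{"grip": 0, "xyz": [0, 0, 0.5], "angular": [0, 0, 0]}, {"grip": 0, "xyz": [0, 0, 0.5], "angular": [0, 0, 0]}, {"grip": 0, "xyz": [0, 0, 0.5], "angular": [0, 0, 0]}]'

```text
time_s: 7.8
tcp_pos: [0.5165, -0.1889, 0.1071]
ee_rot: [[0.985, -0.173, 0.0], [-0.173, -0.985, -0.0], [0.0, 0.0, -1.0]]
wrist_force: [-3.6, 0.2, -0.3]
gripper_width: 0.227
gripper_force: 30.0
```

move_arm --series '[{"grip": 0.35, "xyz": [0, 0, 0], "angular": [0, 0, 0]}, {"grip": 0.5, "xyz": [0, 0, 0], "angular": [0, 0, 0]}, {"grip": 0.6, "xyz": [0, 0, 0], "angular": [0, 0, 0]}, {"grip": 0.6, "xyz": [0, 0, 0], "angular": [0, 0, 0]}, {"grip": 0.6, "xyz": [0, 0, 0], "angular": [0, 0, 0]}]'

```text
time_s: 8.3
tcp_pos: [0.5169, -0.1889, 0.1067]
ee_rot: [[0.985, -0.174, 0.001], [-0.174, -0.985, -0.0], [0.001, 0.0, -1.0]]
wrist_force: [0.3, -0.1, -0.1]
gripper_width: 0.562
gripper_force: 0.0
```

move_arm --series '[{"grip": 0.6, "xyz": [0, 0, -5], "angular": [0, 0, 0]}, {"grip": 0.6, "xyz": [0, 0, -20], "angular": [0, 0, 0]}, {"grip": 0.6, "xyz": [0, 0, -45], "angular": [0, 0, 0]}, {"grip": 0.6, "xyz": [0, 0, -75], "angular": [0, 0, 0]}, {"grip": 0.6, "xyz": [0, 0, -105], "angular": [0, 0, 0]}, {"grip": 0.6, "xyz": [0, 0, -130], "angular": [0, 0, 0]}, {"grip": 0.6, "xyz": [-25, 0, -140], "angular": [0, 0, 0]}, {"grip": 0.6, "xyz": [-55, 0, -140], "angular": [0, 0, 0]}, {"grip": 0.6, "xyz": [-85, 0, -140], "angular": [0, 0, 0]}, {"grip": 0.6, "xyz": [-110, 0, -140], "angular": [0, 0, 0]}]'

```text
time_s: 9.3
tcp_pos: [0.4067, -0.1695, 0.247]
ee_rot: [[0.985, -0.174, 0.001], [-0.174, -0.985, 0.0], [0.001, -0.0, -1.0]]
wrist_force: [0.8, 0.1, 0.2]
gripper_width: 0.601
gripper_force: 0.0
```

move_arm --series '[{"grip": 0.6, "xyz": [0, 20, 0], "angular": [0, 0, 0]}, {"grip": 0.6, "xyz": [0, 50, 0], "angular": [0, 0, 0]}, {"grip": 0.6, "xyz": [0, 80, 0], "angular": [0, 0, 0]}, {"grip": 0.6, "xyz": [0, 110, 0], "angular": [0, 0, 0]}, {"grip": 0.6, "xyz": [0, 140, 0], "angular": [0, 0, 0]}, {"grip": 0.6, "xyz": [0, 170, 0], "angular": [0, 0, 0]}, {"grip": 0.6, "xyz": [0, 200, 0], "angular": [0, 0, 0]}, {"grip": 0.6, "xyz": [0, 230, 0], "angular": [0, 0, 0]}, {"grip": 0.6, "xyz": [0, 250, 0], "angular": [0, 0, 0]}, {"grip": 0.6, "xyz": [0, 250, 0], "angular": [0, 0, 0]}]'

```text
time_s: 10.3
tcp_pos: [0.3642, -0.4179, 0.2464]
ee_rot: [[0.984, -0.177, -0.0], [-0.177, -0.984, -0.0], [-0.0, 0.0, -1.0]]
wrist_force: [-0.3, 0.9, -0.9]
gripper_width: 0.598
gripper_force: 0.0
```

move_arm --series '[{"grip": 0.6, "xyz": [0, 0, 0], "angular": [0, 0, 0]}, {"grip": 0.6, "xyz": [0, 0, 0], "angular": [0, 0, 0]}, {"grip": 0.6, "xyz": [0, 0, 0], "angular": [0, 0, 0]}, {"grip": 0.6, "xyz": [0, 0, 0], "angular": [0, 0, 0]}, {"grip": 0.6, "xyz": [0, 0, 0], "angular": [0, 0, 0]}, {"grip": 0.6, "xyz": [0, 0, 0], "angular": [0, 0, 0]}, {"grip": 0.6, "xyz": [0, 0, 0], "angular": [0, 0, 0]}, {"grip": 0.6, "xyz": [0, 0, 0], "angular": [0, 0, 0]}, {"grip": 0.6, "xyz": [0, 0, 0], "angular": [0, 0, 0]}, {"grip": 0.6, "xyz": [0, 0, 0], "angular": [0, 0, 0]}]'

```text
time_s: 11.3
tcp_pos: [0.3647, -0.416, 0.2465]
ee_rot: [[0.985, -0.174, -0.0], [-0.174, -0.985, 0.0], [-0.0, -0.0, -1.0]]
wrist_force: [-0.8, 0.2, -0.2]
gripper_width: 0.6
gripper_force: 0.0
```

move_arm --series '[{"grip": 0.6, "xyz": [0, 0, 0], "angular": [0, 0, 0]}, {"grip": 0.6, "xyz": [0, 0, 0], "angular": [0, 0, 0]}, {"grip": 0.6, "xyz": [0, 0, 0], "angular": [0, 0, 0]}, {"grip": 0.6, "xyz": [0, 0, 0], "angular": [0, 0, 0]}, {"grip": 0.6, "xyz": [0, 0, 0], "angular": [0, 0, 0]}, {"grip": 0.6, "xyz": [0, 0, 0], "angular": [0, 0, 0]}, {"grip": 0.6, "xyz": [0, 0, 0], "angular": [0, 0, 0]}, {"grip": 0.6, "xyz": [0, 0, 0], "angular": [0, 0, 0]}, {"grip": 0.6, "xyz": [0, 0, 0], "angular": [0, 0, 0]}, {"grip": 0.6, "xyz": [0, 0, 0], "angular": [0, 0, 0]}]'

```text
time_s: 12.3
tcp_pos: [0.3647, -0.4159, 0.2466]
ee_rot: [[0.985, -0.174, 0.0], [-0.174, -0.985, -0.0], [0.0, 0.0, -1.0]]
wrist_force: [0.0, -0.3, -0.4]
gripper_width: 0.6
gripper_force: 0.0
```

move_arm --series '[{"grip": 0.6, "xyz": [0, 0, 0], "angular": [0, 0, 0]}, {"grip": 0.6, "xyz": [0, 0, 0], "angular": [0, 0, 0]}, {"grip": 0.6, "xyz": [0, 0, 0], "angular": [0, 0, 0]}, {"grip": 0.6, "xyz": [0, 0, 0], "angular": [0, 0, 0]}, {"grip": 0.6, "xyz": [0, 0, 0], "angular": [0, 0, 0]}, {"grip": 0.6, "xyz": [0, 0, 0], "angular": [0, 0, 0]}, {"grip": 0.6, "xyz": [0, 0, 0], "angular": [0, 0, 0]}, {"grip": 0.6, "xyz": [0, 0, 0], "angular": [0, 0, 0]}, {"grip": 0.6, "xyz": [0, 0, 0], "angular": [0, 0, 0]}, {"grip": 0.6, "xyz": [0, 0, 0], "angular": [0, 0, 0]}]'

```text
time_s: 13.3
tcp_pos: [0.3647, -0.4159, 0.2466]
ee_rot: [[0.985, -0.174, -0.0], [-0.174, -0.985, -0.0], [-0.0, 0.0, -1.0]]
wrist_force: [-0.0, -0.5, -0.9]
gripper_width: 0.605
gripper_force: 0.0
```

```bash
python3 -c "
from h import *
c=shot('scene','s4');t=shot('top','t4')
f=lambda a:cv2.resize(np.ascontiguousarray(a[:,:,::-1]),(396,396),interpolation=cv2.INTER_CUBIC)
cv2.imwrite('pics/s4c.png',np.hstack([f(c['img'][190:260,370:440]),f(t['img'][180:280,385:485])]))
goto(.517,-.1885,.1071,-100)"
```

```text
tcp [ 0.3647 -0.4159  0.2466] t 13.4 F [-1.2  0.3 -0.9] w 0.5981788086515271 gf 0.0 j [-32.  15. -10.   0. -65. 112.]
shift [ 110.4 -250.5  139.4] turn [ 0.      0.     -0.0003]
```

View pics/s4c.png

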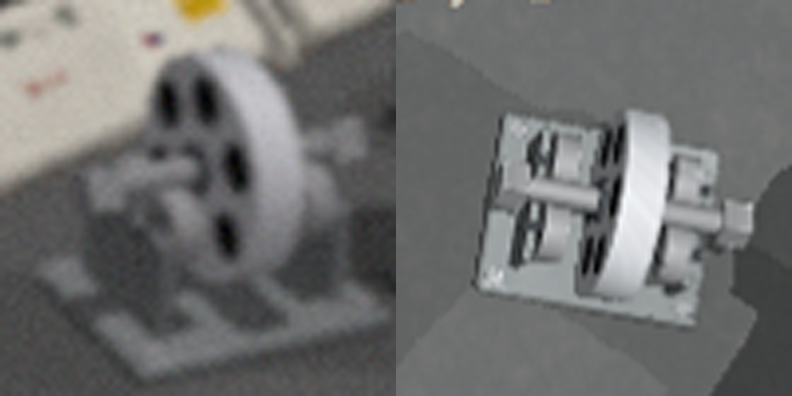

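```bash
python3 -c "
from h import *
c=r.capture('scene');im=np.ascontiguousarray(c['img'][:,:,::-1])[185:265,365:445]
g=r.capture('scene')['img'].astype(int);print('motion',np.abs(g-c['img'].astype(int))[185:265,365:445].mean())
k=7;im=cv2.resize(im,None,fx=k,fy=k,interpolation=cv2.INTER_CUBIC)
a=np.radians(-10);X=np.array([np.cos(a),np.sin(a),0]);Y=np.array([-np.sin(a),np.cos(a),0]);o=np.array([.518,-.1885,.0636])
t=np.linspace(0,2*np.pi,40)
def circ(x,y,z,rad,col):
    P=[o+X*(x+rad*np.cos(q))+Y*y+np.array([0,0,z+rad*np.sin(q)]) for q in t]
    cv2.polylines(im,[((proj(c,P)-[365,185])*k+k//2).astype(int)],False,col,1)
circ(0,.01,0,.045,(0,0,255));circ(0,.06,0,.008,(0,0,255))
for i in range(6):
  q=np.radians(60*i);circ(.03*np.sin(q),.01,.03*np.cos(q),.01,(0,255,255) if i!=3 else(255,0,255))
cv2.imwrite('pics/s5.png',im)"
```

```text
motion 3.0370833333333334
```

View pics/s5.png

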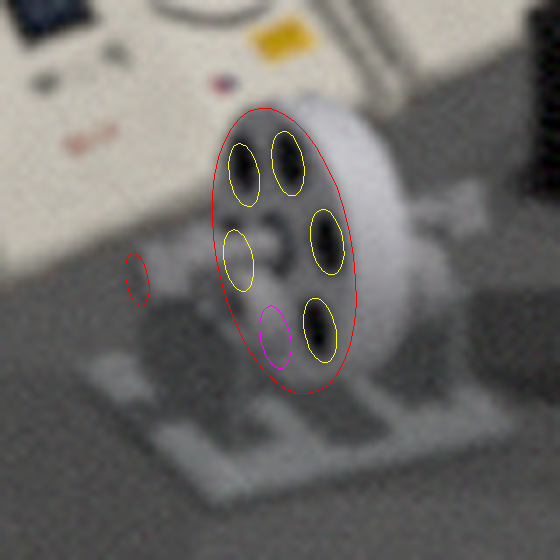

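The overlay fits: the five black pockets match the yellow rings and the slug sits at the bottom, near (275,338). The rotor is seated and still.

```bash
python3 -c "
from station import r
print(r.finish_job())"
```

```text
the job is handed in; nothing more can be done
None
```

The large rotor is seated on the four rollers of the balancing stand, at rest with its heavy side down; the small rotor was left in its rest, the arm is clear, and the job was handed in at about 13.5 s.

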